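# Find the proud support pad

### The arm

A 6-joint arm with a two-finger parallel gripper is mounted at the origin on the work surface. World frame = base frame: x ahead of the robot, y to its left, z up, the work surface at z = 0. Lengths are in m, angles in degrees, forces in N, time in s.
With the tool pointing down it reaches from about 0.4 to 0.825 m from the base axis. Payload 7 kg.
Tool frame: the origin (TCP) lies on the centre line of the jaws, within the pads' length; the fingertips stand 19 mm ahead of it and the grasp point (between the pads) is the TCP (r.tip_extent is the distance from the TCP to the fingertips, in m); z points along the fingers, y is the line along which they close (so a half turn about z gives the same grasp; the last joint's range is limited). The gripper opens to 88 mm and grips with 3 to 60 N. Pads are 19 mm wide; open, the fingers measure 130 mm over their backs; the gripper's body (78 mm by 193 mm) begins 47 mm behind the grasp point.
Start: joints at [81.824, 20.546, 0.682, 0, -70.136, -16.507], TCP at [0.282, 0.613, 0.246] pointing down, gripper open.
Joint ranges: [-176.03, 176.03], [-82.01, 121.73], [-58.28, 71.71], [-173.87, 95.51], [-174.79, -0.11], [-173.66, 173.66]. Speed limits (degrees/s): [136.94, 136.94, 172.46, 180, 180, 180].

### API

Orientations are given as [roll, pitch, yaw] about the fixed x, y, z axes, in that order (R = Rz(yaw) Ry(pitch) Rx(roll)).
In Python, from plant import r gives the robot as it stands. The module is installed in compiled form; this text tells all that it offers.
- The arm moves only by the tool jog_arm, never from a script. Its argument "deltas" is a list that holds one entry, the list of rows, each a list of 5 numbers: the opening, from -1 (shut) to 1 (fully open), then the shift along the world's x, y, z in cm, then the turn about the world's z in rad. In form: [[[claw, dx, dy, dz, turn], ...]]. A call has 1 to 8 rows; each row shifts and turns the commanded pose from where the row before left it; what a row does not reach is not made up. A row lasts 1/8 s, in which the tool goes at most 62.5 mm and 10.7 degrees, less where a joint would pass 70% of its speed; a pose out of reach is approached as far as the arm can. A call with a gripper value outside its range is refused whole. The fingers move at their own pace and stop on an object; "force" is the grip in N (left out, the last holds). Time passes only in rows, so rows that do not move let the fingers close. It gives the time, the measured TCP pose, the force, the opening and the grip force at its end, in the units of the state.
- r.get_state(): the state, without advancing time (a new reading comes with each control period).
- r.capture(name): name is "scene" or "side" or "wrist"; returns the picture (480x640x3 uint8, blue, green, red); there is no depth.
- r.camera_info(name): a dict with "fx", "fy", "cx", "cy" (pixels), "view" (4x4, takes a point from world to camera coordinates). Camera axes: x right, y up, looking along -z (the intrinsics and any distortion apply to the point x, -y, -z); pixel columns grow to the right and rows downward; lengths in m; the calibration is good to about 2 mm. A picture is of the moment at which its call begins: read the wrist's pose just before it. camera_info takes no time and is no camera call; for the wrist camera it gives the pose at the moment of the call.
- r.close_job(): hands the job in; it is judged then, once.
The state is a dict: "time_s": time; "joints": joint angles; "qd": joint speeds; "joint_torque": joint torques, N m; "tcp_pos": TCP position; "eef_rot": TCP orientation; "contact_force": force on the tool from outside, world axes, zero at the start; "moment": the same for the moment, N m; "gripper_width": finger opening in m; "gripper_force": force on a finger pad.
Only numpy, scipy, OpenCV 4.12 (cv2) and the standard library are available. Lean on these libraries where they do the work, as an engineer would, in place of code of your own. Each camera call takes 0.05 s, during which the arm holds its last target. There are 200 camera calls.

### The job

One of the six square support pads in the aluminium levelling plate is too thick and makes the microscope stage rock. Take the blue touch probe, feel one pad after another gently with its foot (20 N is already too much for the plate), compare them to find the one that stands highest, and leave the probe standing upright and free, centred on that pad, without tipping the probe over or disturbing the other things.

Things in the scene. Friction and masses are not known exactly. Their poses are not given: they have to be found in the camera images.
- plate: Aluminium levelling plate, fixed to the table, 150 mm (its x) by 200 mm (its y), 18 mm thick; origin at the centre of its underside. Six dark 28 mm square steel pads sit with 0.75 mm play in pockets centred at x = -35 or +35 mm and y = -60, 0 or +60 mm in its axes. It must never carry more than 20 N.
- pads (a point): Centre of the pad field, 24 mm above the plate's underside: the normal height of the flat pad tops (6 mm above the plate's face); axes as the plate's. One pad is 1 mm lower; exactly one other, any of the six, is 3 mm higher (27 mm above the underside). The pads look alike from above and are rigid.
- probe: Touch probe, loose, round, 74 mm tall, about 0.12 kg, upright on the holder at the start; origin at the foot's underside with the spring relaxed, z up along it. Blue grip 28 mm in diameter from 32 to 74 mm, white band near its top; below it a bare steel stem 14 mm in diameter and the foot.
- sole (a point): Centre of the flat underside of the probe's steel foot (22 mm in diameter, 10 mm high). Foot and stem slide up into the grip against a stiff spring, about 3 N per mm, for at most 5 mm (15 N), then stop dead.
- holder: Black plastic rest block for the probe, fixed to the table, 90 x 70 mm and 12 mm high; origin at the centre of its underside. The probe stands freely on its flat top.
- spray_can: Bystander, loose, to be left alone: upright grey spray can, 60 mm across and 160 mm tall.
- regulator: Bystander, loose, to be left alone: brass gas regulator with a green collar and a small dial, about 100 x 70 x 55 mm.
- tray: Bystander, loose, to be left alone: grey plastic divided parts tray, 90 x 130 x 30 mm.
- screwdriver: Bystander, loose, to be left alone: screwdriver lying on the table.
- eyepiece: Bystander, loose, to be left alone: black and silver microscope eyepiece standing on its end, 52 mm across and 52 mm tall.
- battery: Bystander, loose, to be left alone: black battery pack, 100 x 60 x 32 mm.

How it is judged:
By the outcome, as a careful person would: the job done as asked, in the order asked, and still so for the second after the job is handed in, with the robot touching nothing.
It also fails if it takes over 58 s, if anything falls off the work surface, if the arm or the gripper's body presses on something with over 40 N, if the wrist force passes 120 N, or if a joint passes its speed limit or range.

## Working session

There is one attempt and no reset: what is moved stays moved. The work goes in short steps, Python scripts to look and compute and a tool call to move; the robot and the scene stay as the last step left them, time stands still between calls to the robot, and variables do not carry over. Pictures are saved under pics/ and viewed, at most 10 in all, crops included, and the job is handed in when it is done.

Besides the shell and the picture viewer there is one more tool, called after ">>>" in YAML: its name, and indented under it one key for each argument. jog_arm: Moves the arm, as the interface text tells. Its arguments: {"type":"object","properties":{"deltas":{"type":"array"},"force":{"type":"number"}},"required":["deltas"]}

```bash
mkdir -p pics; python3 - <<'E'
from plant import r
import cv2,json,numpy as np
for n in("scene","side"):
    i=r.camera_info(n);cv2.imwrite(f"pics/{n}0.png",r.capture(n))
    print(n,{k:(np.round(v,4).tolist() if k=="view" else v) for k,v in i.items()})
print(r.get_state())
E
```

```text
scene {'fx': 595.2128377507233, 'fy': 595.2128377507233, 'cx': 321.720686700593, 'cy': 246.68822942167165, 'view': [[0.8715, 0.4905, 0.0014, -0.492], [-0.4172, 0.7398, 0.5278, 0.2146], [0.2578, -0.4605, 0.8494, -1.3734], [0.0, 0.0, 0.0, 1.0]]}
side {'fx': 459.5470613400361, 'fy': 459.5470613400361, 'cx': 325.25790256995015, 'cy': 247.15897952113744, 'view': [[0.9389, -0.3439, 0.0146, -0.5342], [0.1845, 0.5386, 0.8221, -0.1464], [-0.2905, -0.7692, 0.5691, -0.8492], [0.0, 0.0, 0.0, 1.0]]}
{'time_s': 0.1, 'joints': array([ 8.18251984e+01,  2.05876529e+01,  6.40485100e-01, -1.71809344e-02,
       -7.01352786e+01, -1.65067131e+01]), 'qd': array([-0.0490294 , -0.13073971,  0.13329144,  0.03197224,  0.0624803 ,
       -0.00530374]), 'joint_torque': array([-1.47476880e-03, -5.84160948e+01,  2.93753421e+01,  7.01547906e+00,
        1.01672669e-02, -4.71262956e-05]), 'tcp_pos': array([0.28172138, 0.6129673 , 0.24472557]), 'eef_rot': array([ 1.79916362e+02, -7.94093975e-03, -2.46873587e+01]), 'contact_force': array([-0.19693206,  0.01940272, -0.29947258]), 'moment': array([-0.00390544,  0.01973919, -0.03173954]), 'gripper_force': 0.0, 'gripper_width': 0.0874670272856865}
```

View pics/scene0.png

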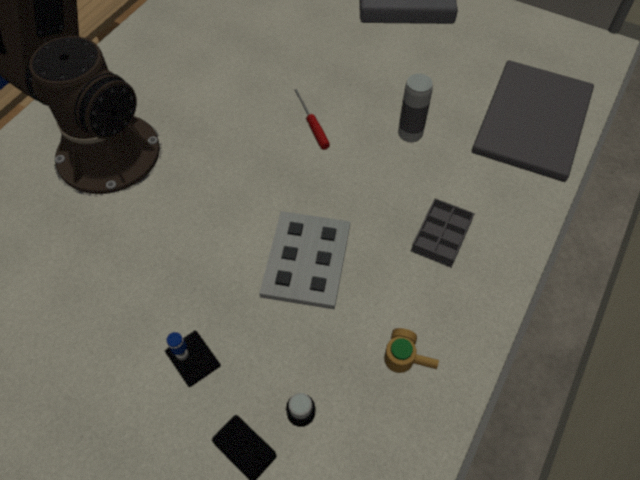

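View pics/side0.png

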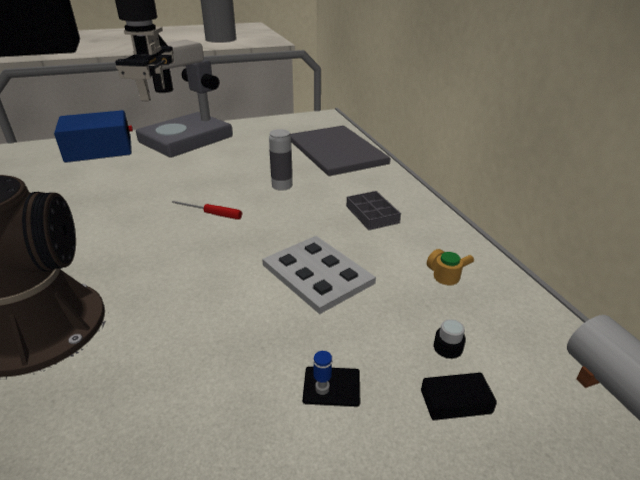

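The scene view shows the probe's cap at about (174,340), its foot at (181,358), and the pads around (284–328, 229–285). In the side view the cap is at (322,357), the foot at (322,388), and the pads around (288–348, 248–287).

```bash
cat > h.py <<'E'
import numpy as np,cv2
from plant import r
from scipy.optimize import least_squares
def proj(i,P):
    c=np.c_[np.atleast_2d(P),np.ones(len(np.atleast_2d(P)))]@np.array(i["view"]).T
    return np.c_[i["cx"]+i["fx"]*c[:,0]/-c[:,2], i["cy"]+i["fy"]*c[:,1]/c[:,2]]
def tri(obs):  # [(info,px)]
    f=lambda p:np.concatenate([proj(i,p)[0]-u for i,u in obs])
    s=least_squares(f,[.5,.2,.02]); return s.x,np.sqrt(np.mean(s.fun**2))
def blobs(m,lo,hi):
    n,l,s,c=cv2.connectedComponentsWithStats(m.astype(np.uint8))
    k=[j for j in range(1,n) if lo<s[j,4]<hi]; return c[k],s[k]
E
python3 - <<'E'
from h import *
I={n:r.camera_info(n) for n in("scene","side")}
M={n:cv2.imread(f"pics/{n}0.png").astype(int) for n in I}
roi={"scene":(265,340,218,300),"side":(270,365,240,297)}
C={}
for n in I:
    a,b,c,d=roi[n]; g=M[n].max(2)[c:d,a:b]<90
    C[n]=blobs(g,25,400)[0]+[a,c]; print(n,C[n].round(1).tolist())
    m=M[n]; bl=(m[:,:,0]-m[:,:,2]>50); bl[:300]=0
    k,s=blobs(bl,15,2000); print("blue",k.round(1).tolist(),s.tolist())
out=[]
for u in C["scene"]:
    best=min((abs(tri([(I["scene"],u),(I["side"],v)])[0][2]-.024)/.02+tri([(I["scene"],u),(I["side"],v)])[1],j) for j,v in enumerate(C["side"]))
    X,e=tri([(I["scene"],u),(I["side"],C["side"][best[1]])]); print(u.round(1),best[1],X.round(4),round(e,2)); out.append(X)
for nm,a,b in (("cap",(174,339),(322,357)),("foot",(181.5,358),(322,388))):
    print(nm,tri([(I["scene"],np.array(a)),(I["side"],np.array(b))]))
print("holder",tri([(I["scene"],np.array((192.5,358.))),(I["side"],np.array((332.,386)))]))
cv2.imwrite("pics/probe.png",np.hstack([cv2.resize(M[n][y:y+60,x:x+60].astype(np.uint8),(400,400),interpolation=cv2.INTER_CUBIC) for n,x,y in(("scene",155,325),("side",300,345))]))
E
```

```text
scene [[295.1, 228.5], [328.2, 233.5], [289.2, 252.9], [323.1, 257.9], [283.1, 277.9], [317.8, 283.8], [276.9, 297.4]]
blue [[174.0, 339.0]] [[168, 333, 13, 13, 134]]
side [[312.7, 248.1], [287.3, 259.6], [329.8, 260.6], [286.5, 282.4], [304.1, 273.1], [348.4, 274.1], [322.0, 286.9], [354.1, 291.1]]
blue [[322.4, 357.8], [321.5, 373.8]] [[314, 351, 18, 15, 209], [314, 366, 17, 16, 190]]
[295.1 228.5] 1 [0.4889 0.0213 0.0217] 0.04
[328.2 233.5] 0 [0.5549 0.0443 0.0219] 0.04
[289.2 252.9] 4 [ 0.5087 -0.0353  0.0213] 0.04
[323.1 257.9] 2 [ 0.5747 -0.0121  0.0217] 0.01
[283.1 277.9] 6 [ 0.5284 -0.0914  0.0226] 0.04
[317.8 283.8] 5 [ 0.5946 -0.069   0.0218] 0.03
[276.9 297.4] 7 [ 0.56   -0.1581  0.0633] 3.32
cap (array([ 0.44661778, -0.31677844,  0.08560148]), np.float64(0.13486656508322237))
foot (array([ 0.4480795 , -0.32073364,  0.01575311]), np.float64(1.3725682050057495))
holder (array([ 0.46551557, -0.3123854 ,  0.00664122]), np.float64(0.27027246589051107))
```

View pics/probe.png

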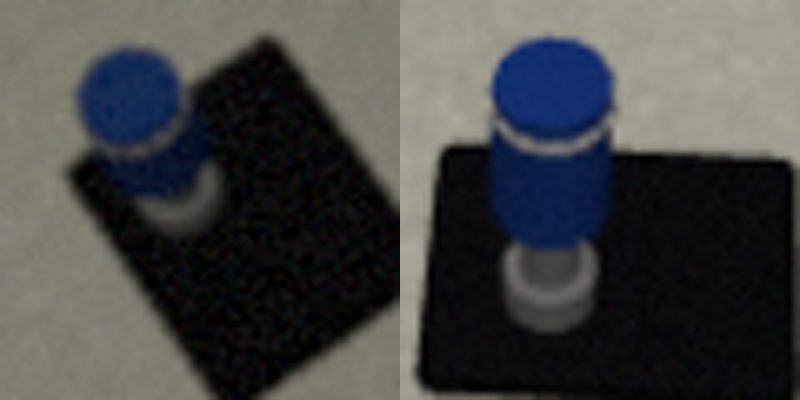

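The crops show the probe upright on the black holder. Its cap is centred at about (174,339) in scene and (322,357) in side, which puts it near (0.447, -0.317) with its top at z≈0.086. The pad field is centred at (0.542, -0.024) with yaw about 19°. I'll go above the probe via a waypoint.

>>> jog_arm:
  deltas:
    - [[1,2.2,-4.6,0,0],[1,2.2,-4.6,0,0],[1,2.2,-4.6,0,0],[1,2.2,-4.6,0,0],[1,2.2,-4.6,0,0],[1,2.2,-4.6,0,0],[1,2.2,-4.6,0,0],[1,2.2,-4.6,0,0]]

```text
time_s: 1.1
tcp_pos: [0.4582, 0.2437, 0.2454]
eef_rot: [180.0, 0.0, -24.7]
contact_force: [0.2, 0.6, 0.1]
gripper_width: 0.0877
gripper_force: 0.0
```

>>> jog_arm:
  deltas:
    - [[1,2.2,-4.6,0,0],[1,1,-5,0,0],[1,-0.5,-5.5,0,0],[1,-1,-5.5,0,0],[1,-1,-5.5,0,0],[1,-1,-5.5,0,0],[1,-1,-5.5,0,0],[1,-1,-5.5,0,0]]

```text
time_s: 2.1
tcp_pos: [0.4341, -0.1823, 0.2456]
eef_rot: [-180.0, -0.0, -24.7]
contact_force: [-0.1, 0.6, -0.1]
gripper_width: 0.0878
gripper_force: 0.0
```

>>> jog_arm:
  deltas:
    - [[1,0,-5.5,0,0],[1,0,0,0,0],[1,0,0,0,0]]

```text
time_s: 2.48
tcp_pos: [0.4344, -0.2358, 0.2451]
eef_rot: [180.0, 0.1, -24.8]
contact_force: [-0.5, -0.7, -0.7]
gripper_width: 0.0876
gripper_force: 0.0
```

```bash
python3 - <<'E'
from h import *
i=r.camera_info("wrist");im=r.capture("wrist");cv2.imwrite("pics/w1.png",im);s=r.get_state()
print(s["tcp_pos"],s["eef_rot"],s["contact_force"],s["time_s"],s["joints"])
np.save("w1.npy",i,allow_pickle=True)
print(i["fx"],proj(i,[[.4466,-.3168,.086],[.4466,-.3168,.012]]))
m=im.astype(int);k,st=blobs(m[:,:,0]-m[:,:,2]>40,100,99999);print(k,st)
E
```

```text
[ 0.43468125 -0.23526083  0.2453081 ] [-1.79998033e+02  3.31720916e-02 -2.46831697e+01] [0.30629103 1.09555064 0.22210997] 2.525 [-5.60002314e+00  3.35165888e+00 -2.15193504e+01 -1.39991125e-02
 -6.51596975e+01  7.09227372e+01]
340.46537904822964 [[398.79396865 175.73253211]
 [383.17838162 170.68149872]]
[[397.45139814 175.04260985]] [[382 160  31  31 751]]
```

View pics/w1.png

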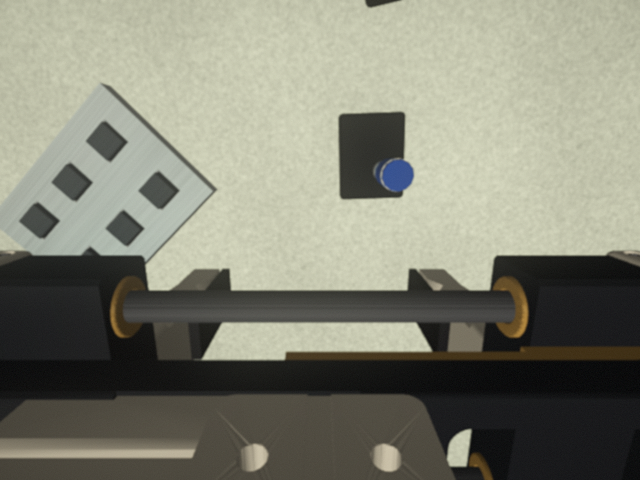

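The wrist view shows the probe's cap at (397,175) on the holder, and the plate's pads at left. The scene and side views predicted (399,176), so they agree to about 1 mm. Next I refine the cap from all views.

```bash
python3 - <<'E'
from h import *
I={n:r.camera_info(n) for n in("scene","side")};w=np.load("w1.npy",allow_pickle=True).item()
cap=[(w,np.array([397.45,175.04])),(I["scene"],np.array([174.,339])),(I["side"],np.array([322.3,357.5]))]
X,e=tri(cap);print(X,e,[ (proj(i,X)[0]-u).round(1) for i,u in cap]);print(tri(cap[:2])[0],tri([cap[0],cap[2]])[0])
# pads in wrist picture vs predicted
P=np.array([[.4889,.0213,.0217],[.5549,.0443,.0219],[.5087,-.0353,.0213],[.5747,-.0121,.0217],[.5284,-.0914,.0226],[.5946,-.069,.0218]])
print(proj(w,P).round(1).tolist())
im=cv2.imread("pics/w1.png").max(2)[90:262,10:210]; k,s=blobs(im<100,200,1500);print((k+[10,90]).round(1).tolist())
E
```

```text
[ 0.44712115 -0.31639112  0.08418329] 0.2399576164277565 [array([0.2, 0.2]), array([0.5, 0.1]), array([ 0.1, -0. ])]
[ 0.44718623 -0.31637275  0.08439492] [ 0.44726108 -0.31629707  0.08397449]
[[91.7, 264.6], [39.3, 220.8], [125.0, 228.4], [72.0, 182.2], [159.0, 190.6], [106.8, 141.1]]
[[156.8, 134.0], [106.5, 140.8], [71.9, 181.7], [158.7, 189.9], [39.1, 220.4], [124.7, 227.9], [73.7, 257.6]]
```

>>> jog_arm:
  deltas:
    - [[1,0.6,-4,0,0],[1,0.66,-4.1,-4,0],[1,0,0,-4,0],[1,0,0,-4,0],[1,0,0,-3,0],[1,0,0,-1.8,0],[1,0,0,-1.1,0],[1,0,0,0,0]]

```text
time_s: 3.52
tcp_pos: [0.4477, -0.3158, 0.0663]
eef_rot: [180.0, 0.1, -24.6]
contact_force: [-0.1, 0.3, 0.1]
gripper_width: 0.0876
gripper_force: 0.0
```

>>> jog_arm:
  deltas:
    - [[0,0,0,0,0],[-0.3,0,0,0,0],[-0.4,0,0,0,0],[-0.6,0,0,0,0],[-0.6,0,0,0,0],[-0.6,0,0,0,0],[-0.6,0,0,0,0],[-0.6,0,0,0,0]]
  force: 35

```text
time_s: 4.53
tcp_pos: [0.4475, -0.3167, 0.0666]
eef_rot: [180.0, 0.0, -24.7]
contact_force: [0.4, -0.1, -0.5]
gripper_width: 0.0274
gripper_force: 35.0
```

>>> jog_arm:
  deltas:
    - [[-0.6,0,0,1,0],[-0.6,0,0,2,0],[-0.6,0,0,2,0],[-0.6,1,3,0,0],[-0.6,1.6,4.6,0,0],[-0.6,1.6,4.6,0,0],[-0.6,1.6,4.6,0,0],[-0.6,1.3,3.5,0,0]]

```text
time_s: 5.52
tcp_pos: [0.519, -0.1119, 0.1173]
eef_rot: [-180.0, -0.0, -24.6]
contact_force: [0.8, 0.2, -0.9]
gripper_width: 0.0274
gripper_force: 34.9
```

>>> jog_arm:
  deltas:
    - [[-0.6,1.0,2.2,0,0],[-0.6,0,0,-1.5,0],[-0.6,0,0,0,0]]

```text
time_s: 5.9
tcp_pos: [0.5271, -0.0919, 0.1004]
eef_rot: [179.9, 0.1, -24.7]
contact_force: [0.3, -0.4, -1.1]
gripper_width: 0.0279
gripper_force: 35.0
```

```bash
python3 - <<'E'
from h import *
w=r.camera_info("wrist");s=r.get_state();cv2.imwrite("pics/w2.png",r.capture("wrist"))
cv2.imwrite("pics/s2.png",r.capture("scene"));cv2.imwrite("pics/d2.png",r.capture("side"))
a=cv2.imread("pics/s2.png")[180:310,220:380];b=cv2.imread("pics/d2.png")[190:320,240:400]
cv2.imwrite("pics/c2.png",np.hstack([cv2.resize(x,(400,325),interpolation=2) for x in(a,b)]))
print(s["tcp_pos"],s["contact_force"],s["time_s"])
E
```

```text
[ 0.5270814  -0.09194739  0.10039651] [ 0.26886998 -0.44482936 -1.0549629 ] 5.9
```

View pics/c2.png

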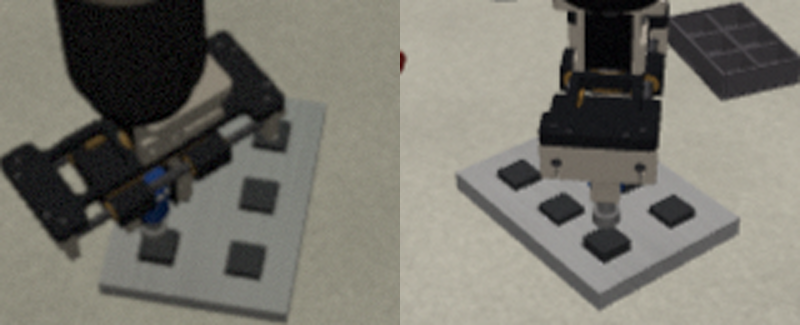

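Scene and side views show the probe hanging over the first pad, the plate's (-35,-60) one. In the side crop the foot is at about (606,215), above the pad at (606,243). Now I feel it.

>>> jog_arm:
  deltas:
    - [[-0.6,0.1,0,-1.2,0],[-0.6,0,0,-0.6,0],[-0.6,0,0,-0.2,0],[-0.6,0,0,-0.1,0],[-0.6,0,0,0,0],[-0.6,0,0,0,0]]

```text
time_s: 6.8
tcp_pos: [0.5295, -0.0918, 0.0808]
eef_rot: [-180.0, -0.0, -24.7]
contact_force: [-2.7, -1.3, 2.7]
gripper_width: 0.0272
gripper_force: 35.0
```

>>> jog_arm:
  deltas:
    - [[-0.6,0,0,1,0],[-0.6,3.2,1.1,0,0],[-0.6,3.3,1.2,0,0],[-0.6,0,0,0,0],[-0.6,0,0,-0.6,0],[-0.6,0,0,-0.3,0],[-0.6,0,0,-0.1,0],[-0.6,0,0,0,0]]

```text
time_s: 7.8
tcp_pos: [0.5943, -0.0688, 0.0806]
eef_rot: [-180.0, -0.0, -24.7]
contact_force: [-0.4, 0.6, -1.7]
gripper_width: 0.0274
gripper_force: 35.0
```

>>> jog_arm:
  deltas:
    - [[-0.6,0,0,0,0]]

```text
time_s: 7.92
tcp_pos: [0.5945, -0.0688, 0.0808]
eef_rot: [-180.0, -0.0, -24.7]
contact_force: [0.8, -0.4, -1.5]
gripper_width: 0.0277
gripper_force: 35.0
```

>>> jog_arm:
  deltas:
    - [[-0.6,0,0,-0.1,0],[-0.6,0,0,-0.1,0],[-0.6,0,0,0,0]]

```text
time_s: 8.3
tcp_pos: [0.5946, -0.0687, 0.0786]
eef_rot: [180.0, -0.0, -24.7]
contact_force: [0.3, 0.9, -0.1]
gripper_width: 0.0274
gripper_force: 35.0
```

>>> jog_arm:
  deltas:
    - [[-0.6,0,0,-0.1,0],[-0.6,0,0,0,0]]

```text
time_s: 8.55
tcp_pos: [0.5946, -0.0687, 0.0778]
eef_rot: [-180.0, -0.0, -24.7]
contact_force: [-1.2, -0.2, 3.2]
gripper_width: 0.0271
gripper_force: 35.0
```

>>> jog_arm:
  deltas:
    - [[-0.6,0,0,1.3,0],[-0.6,-1,2.8,0,0],[-0.6,-1,2.9,0,0],[-0.6,0,0,0,0],[-0.6,0,0,-0.7,0],[-0.6,0,0,-0.3,0],[-0.6,0,0,0,0],[-0.6,0,0,0,0]]

```text
time_s: 9.55
tcp_pos: [0.5745, -0.0121, 0.0804]
eef_rot: [180.0, 0.0, -24.7]
contact_force: [-0.1, -0.2, -1.4]
gripper_width: 0.0276
gripper_force: 35.0
```

>>> jog_arm:
  deltas:
    - [[-0.6,0,0,-0.1,0],[-0.6,0,0,-0.1,0],[-0.6,0,0,-0.1,0],[-0.6,0,0,0,0],[-0.6,0,0,0,0]]

```text
time_s: 10.18
tcp_pos: [0.5746, -0.0117, 0.0778]
eef_rot: [-180.0, -0.0, -24.7]
contact_force: [-1.1, -1.5, 2.5]
gripper_width: 0.0276
gripper_force: 35.0
```

>>> jog_arm:
  deltas:
    - [[-0.6,0,0,1.3,0],[-0.6,-1,2.8,0,0],[-0.6,-1,2.9,0,0],[-0.6,0,0,0,0],[-0.6,0,0,-0.7,0],[-0.6,0,0,-0.3,0],[-0.6,0,0,0,0],[-0.6,0,0,0,0]]

```text
time_s: 11.18
tcp_pos: [0.5546, 0.0449, 0.0805]
eef_rot: [180.0, 0.0, -24.7]
contact_force: [-0.3, -0.1, -0.6]
gripper_width: 0.027
gripper_force: 35.0
```

>>> jog_arm:
  deltas:
    - [[-0.6,0,0,-0.1,0],[-0.6,0,0,-0.1,0],[-0.6,0,0,-0.1,0],[-0.6,0,0,0,0],[-0.6,0,0,0,0]]

```text
time_s: 11.8
tcp_pos: [0.5546, 0.0453, 0.0778]
eef_rot: [-180.0, -0.0, -24.7]
contact_force: [-0.7, -0.8, 2.7]
gripper_width: 0.0272
gripper_force: 35.0
```

>>> jog_arm:
  deltas:
    - [[-0.6,0,0,1.3,0],[-0.6,-3.3,-1.2,0,0],[-0.6,-3.3,-1.2,0,0],[-0.6,0,0,0,0],[-0.6,0,0,-0.7,0],[-0.6,0,0,-0.3,0],[-0.6,0,0,0,0],[-0.6,0,0,0,0]]

```text
time_s: 12.8
tcp_pos: [0.4887, 0.0214, 0.0803]
eef_rot: [180.0, 0.0, -24.7]
contact_force: [0.9, 0.6, -1.2]
gripper_width: 0.0273
gripper_force: 35.0
```

>>> jog_arm:
  deltas:
    - [[-0.6,0,0,-0.1,0],[-0.6,0,0,-0.1,0],[-0.6,0,0,-0.1,0],[-0.6,0,0,0,0],[-0.6,0,0,0,0]]

```text
time_s: 13.42
tcp_pos: [0.4886, 0.0213, 0.0778]
eef_rot: [-180.0, -0.0, -24.7]
contact_force: [-1.6, -0.5, 1.9]
gripper_width: 0.0273
gripper_force: 35.0
```

Next is pad (-35,0).

>>> jog_arm:
  deltas:
    - [[-0.6,0,0,1.3,0],[-0.6,1,-2.8,0,0],[-0.6,1,-2.8,0,0],[-0.6,0,0,0,0],[-0.6,0,0,-0.7,0],[-0.6,0,0,-0.3,0],[-0.6,0,0,0,0],[-0.6,0,0,0,0]]

```text
time_s: 14.42
tcp_pos: [0.5085, -0.0343, 0.0806]
eef_rot: [180.0, -0.0, -24.6]
contact_force: [-0.1, 0.3, -1.1]
gripper_width: 0.0273
gripper_force: 35.0
```

>>> jog_arm:
  deltas:
    - [[-0.6,0,0,-0.1,0],[-0.6,0,0,-0.1,0],[-0.6,0,0,-0.1,0],[-0.6,0,0,0,0],[-0.6,0,0,0,0]]

```text
time_s: 15.05
tcp_pos: [0.5086, -0.0347, 0.0776]
eef_rot: [-180.0, -0.0, -24.7]
contact_force: [-0.2, 0.8, -0.0]
gripper_width: 0.0277
gripper_force: 35.0
```

Pad (-35,0) is the low one. One more millimetre confirms it, then I return to the high pad (-35,-60).

>>> jog_arm:
  deltas:
    - [[-0.6,0,0,-0.1,0],[-0.6,0,0,0,0],[-0.6,0,0,0,0]]

```text
time_s: 15.42
tcp_pos: [0.5086, -0.0347, 0.0767]
eef_rot: [-180.0, -0.0, -24.7]
contact_force: [-1.2, -0.2, 3.3]
gripper_width: 0.0276
gripper_force: 35.0
```

>>> jog_arm:
  deltas:
    - [[-0.6,0,0,1.6,0],[-0.6,1,-2.8,0,0],[-0.6,1,-2.9,0,0],[-0.6,0,0,0,0],[-0.6,0,0,-0.6,0],[-0.6,0,0,-0.3,0],[-0.6,0,0,0,0],[-0.6,0,0,0,0]]

```text
time_s: 16.42
tcp_pos: [0.5285, -0.0913, 0.0836]
eef_rot: [-180.0, -0.0, -24.6]
contact_force: [0.8, 0.5, -1.3]
gripper_width: 0.0276
gripper_force: 35.0
```

```bash
python3 - <<'E'
from h import *
w=r.camera_info("wrist");wi=r.capture("wrist");s=r.get_state()
S=r.capture("scene");D=r.capture("side");cv2.imwrite("pics/S3.png",S);cv2.imwrite("pics/D3.png",D)
print(s["tcp_pos"],s["contact_force"],s["time_s"])
for n in("scene","side"): print(n,proj(r.camera_info(n),[[.5284,-.0918,.027]]).round(1))
a=S[260:295,265:305];b=D[255:300,300:345]
cv2.imwrite("pics/c3.png",np.hstack([cv2.resize(a,(400,350),interpolation=2),cv2.resize(b,(350,350),interpolation=2)]))
E
```

```text
[ 0.52858184 -0.09138756  0.08370231] [-0.62167487 -0.02134812 -0.83753512] 16.475
scene [[282.8 276.9]]
side [[322.2 285.4]]
```

View pics/c3.png

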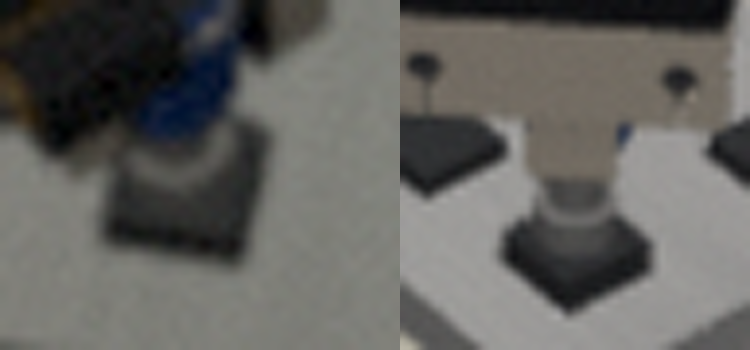

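The crops show the foot squarely over the pad. In side it is centred at x≈322.5 px, where the predicted pad centre is 322.2. I lower it to light contact.

>>> jog_arm:
  deltas:
    - [[-0.6,0,-0.03,-0.1,0],[-0.6,0,0,-0.05,0],[-0.6,0,0,0,0],[-0.6,0,0,0,0]]

```text
time_s: 17.08
tcp_pos: [0.5285, -0.092, 0.082]
eef_rot: [180.0, 0.0, -24.7]
contact_force: [0.2, 0.5, -1.5]
gripper_width: 0.0273
gripper_force: 35.0
```

>>> jog_arm:
  deltas:
    - [[-0.6,0,0,-0.03,0],[-0.6,0,0,0,0],[-0.6,0,0,0,0]]

```text
time_s: 17.45
tcp_pos: [0.5285, -0.092, 0.0818]
eef_rot: [180.0, 0.0, -24.7]
contact_force: [-0.9, 0.4, -0.2]
gripper_width: 0.0275
gripper_force: 35.0
```

>>> jog_arm:
  deltas:
    - [[-0.6,0,0,-0.02,0],[-0.6,0,0,0,0],[-0.6,0,0,0,0]]
  force: 5

```text
time_s: 17.82
tcp_pos: [0.5285, -0.092, 0.0816]
eef_rot: [180.0, -0.0, -24.7]
contact_force: [-0.8, -0.3, 0.4]
gripper_width: 0.0279
gripper_force: 5.0
```

>>> jog_arm:
  deltas:
    - [[-0.32,0,0,0,0],[-0.25,0,0,0,0],[-0.1,0,0,0,0],[0.3,0,0,0,0],[1,0,0,0,0],[1,0,0,0,0],[1,0,0,0,0],[1,0,0,0,0]]

```text
time_s: 18.82
tcp_pos: [0.5285, -0.092, 0.0816]
eef_rot: [-180.0, -0.0, -24.7]
contact_force: [-0.6, 0.1, 0.3]
gripper_width: 0.0835
gripper_force: 0.0
```

>>> jog_arm:
  deltas:
    - [[1,0,0,0.5,0],[1,0,0,2,0],[1,0,0,4,0],[1,0,0,5,0],[1,0,2,4,0],[1,-1,5,0,0],[1,-1,5,0,0],[1,-1,5,0,0]]

```text
time_s: 19.82
tcp_pos: [0.498, 0.0793, 0.2373]
eef_rot: [-180.0, -0.0, -24.7]
contact_force: [1.0, 0.7, -0.7]
gripper_width: 0.0876
gripper_force: 0.0
```

>>> jog_arm:
  deltas:
    - [[1,-1,5,0,0],[1,-1,5,0,0],[1,0,5,0,0],[1,0,0,0,0]]

```text
time_s: 20.32
tcp_pos: [0.4783, 0.2309, 0.2367]
eef_rot: [-180.0, -0.0, -24.5]
contact_force: [-0.4, 0.4, -0.4]
gripper_width: 0.0875
gripper_force: 0.0
```

```bash
python3 - <<'E'
from h import *
s=r.get_state();print(s["tcp_pos"],s["contact_force"],s["time_s"])
S=r.capture("scene");D=r.capture("side");I={n:r.camera_info(n) for n in("scene","side")}
q=[]
for n,M,pad,o in(("scene",S,(283,278),(255,225)),("side",D,(322,286),(290,225))):
    m=M.astype(int);B=m[:,:,0]-m[:,:,2]>50;B[:200]=0;B[320:]=0;B[:,:250]=0;B[:,360:]=0
    k,st=blobs(B,15,2000);print(n,k.round(1).tolist(),proj(I[n],[[.5284,-.0918,.101],[.5284,-.0918,.027]]).round(1).tolist())
    q.append((I[n],k[0]))
    x,y=o;cv2.imwrite(f"pics/{n}4.png",M)
    exec(f"{n}_c=cv2.resize(M[y:y+75,x:x+60],(400,500),interpolation=2)")
print(tri(q));cv2.imwrite("pics/c4.png",np.hstack([scene_c,side_c]))
E
```

```text
[0.47832405 0.23087135 0.23671071] [-0.39157689  0.35768668 -0.44878588] 20.325
scene [[280.4, 257.8]] [[280.7, 257.7], [282.8, 276.9]]
side [[322.4, 255.7], [321.9, 268.7]] [[322.6, 255.2], [322.2, 285.4]]
(array([ 0.52779857, -0.09195719,  0.10016605]), np.float64(0.03306378715889626))
```

View pics/c4.png

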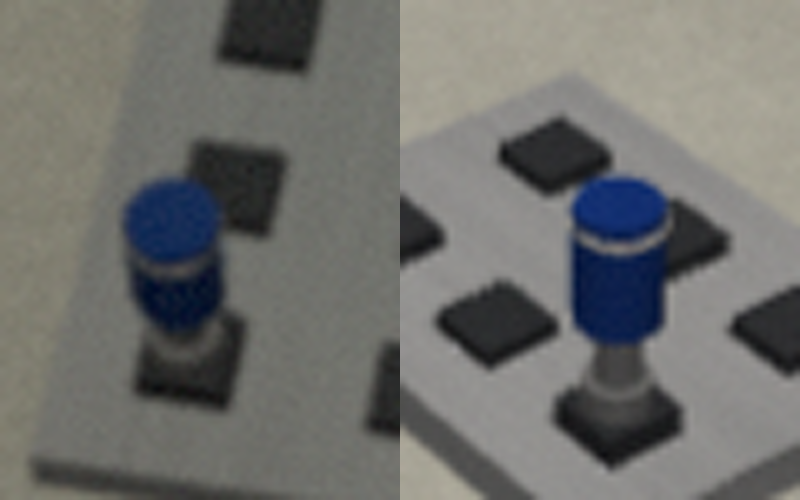

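Both crops show the probe standing upright and free on the (-35,-60) pad. Its cap is at (280.4,257.8) in scene and (322.4,255.7) in side, within 1 mm of the pad's centre. I'm handing in.

```bash
python3 -c "
from plant import r
print(r.close_job())"
```

```text
the job is handed in; nothing more can be done
None
```

I felt all six pads. The one at plate (-35, -60) mm stands highest, about 3 mm above the normal ones, and (-35, 0) is the low one. The probe is standing upright and free on the high pad, within about 1 mm of its centre by camera; touch readings stayed under about 5 N, and I handed the job in at about 20 s.

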